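# Find the full coffee tin by its weight and click it into the rail

## Task

Three identical closed tins stand on the kitchen counter; one is full and the other two are nearly empty, and only their weight tells. Find the full one by feel and slide it along the coffee station's rail, in under the lips and fully home against the end, so that the spring catch clicks up behind it, and let go. Leave the two light tins standing upright on the counter, tip nothing over and leave the other things where they are.

Things in the scene. Friction and masses are not known exactly. Their poses are not given: they have to be found in the camera images.
- tin_a_mid (a point): one of three outwardly identical closed steel tins: body 60 x 60 mm square, on a foot plate 80 x 80 x 6 mm, 126 mm tall, upright. Point: on its axis, 62 mm above its underside; x, y square to its sides. Which one is full changes each time: full 0.55 to 0.80 kg, nearly empty 0.20 to 0.30 kg, contents hidden and loose inside.
- tin_b_mid (a point): one of three outwardly identical closed steel tins: body 60 x 60 mm square, on a foot plate 80 x 80 x 6 mm, 126 mm tall, upright. Point: on its axis, 62 mm above its underside; x, y square to its sides. Same make as tin_a; contents hidden.
- tin_c_mid (a point): one of three outwardly identical closed steel tins: body 60 x 60 mm square, on a foot plate 80 x 80 x 6 mm, 126 mm tall, upright. Point: on its axis, 62 mm above its underside; x, y square to its sides. Same make as tin_a; contents hidden.
- dock: coffee station rail, fixed on the counter: black plate 295 x 112 mm, 14 mm thick, aluminium channel, black end block 76 mm tall. Origin: counter level, under the centre of a tin that is home; x along the rail, the way a tin is slid in; z up. The end block's face, the stop, is at x = 42.5 mm, so a tin against it is centred at x = 2.5 mm.
- dock_apron (a point): point on top of the rail's plate (14 mm above the counter), at x = -125 mm of the dock: centre of the bare loading apron. A tin stood here, square to the rail, is clear of the lips, its front edge between the flared guides (14 mm tall, from 104 mm apart down to 84 mm at the mouth).
- dock_mouth (a point): middle of the channel's mouth, on the plate, at x = -62 mm of the dock. From here to the stop the channel is 84 mm wide, and two lips overhang the tin's foot plate by 4 mm a side (undersides 10 mm, tops 15 mm above the plate, 72 mm apart): a tin goes in only by sliding along the plate.
- catch (a joint): spring catch: aluminium wedge 30 mm wide in the rail floor, ramp from x = -68 mm of the dock up to a steep face at x = -43 mm, 7 mm proud. 0 = up, 0.009 m = pressed fully down (1.5 N to start, 4.5 N fully). The foot plate rides over it at 2 to 10 N of push; it springs up behind a tin that is home, leaving 3 mm of play.
- mug_mid (a point): white mug, 80 mm wide, 90 mm tall, not part of the job; this point is on its axis at mid-height.
- salt_mid (a point): small white salt shaker, 40 mm wide, 52 mm tall, not part of the job; this point is on its axis at mid-height.
- jam_mid (a point): amber glass jar, 64 mm wide, 85 mm tall, not part of the job; this point is on its axis at mid-height.
- bowl_mid (a point): white bowl, 130 mm wide, 50 mm tall, not part of the job; this point is on its axis at mid-height.
- soap_mid (a point): green bottle, 60 mm wide, 180 mm tall, not part of the job; this point is on its axis at mid-height.
Not all that is in view belongs to the job. What is shaped like the part that bears tin_c_mid but red is not meant. Leave any yellow look-alike of the part that bears tin_b_mid alone.

How it is judged:
By the outcome, as a careful person would: the job done as asked, in the order asked, and still so for the second after the job is handed in, with the robot touching nothing.
It also fails if it takes over 70 s, if anything falls off the work surface, if the arm or the gripper's body presses on something with over 40 N, if the wrist force passes 120 N, or if a joint passes its speed limit or range.

## Robot

A 6-joint arm with a two-finger parallel gripper is mounted at the origin on the work surface. World frame = base frame: x ahead of the robot, y to its left, z up, the work surface at z = 0. Lengths are in m, angles in degrees, forces in N, time in s.
With the tool pointing down it reaches from about 0.25 to 0.725 m from the base axis. Payload 9.7 kg.
Tool frame: the origin (TCP) lies midway between the tips of the shut fingers; the grasp point (between the pads) lies 19 mm behind it (bot.hold_point_z is the distance from the TCP to the grasp point, in m); z points along the fingers, y is the line along which they close (so a half turn about z gives the same grasp; the last joint's range is limited). The gripper opens to 85 mm and grips with 20 to 120 N. Pads are 22 mm wide; open, the fingers measure 114 mm over their backs; the gripper's body (76 mm by 85 mm) begins 54 mm behind the grasp point. The pads swing forward as they close: fully open they stand 13 mm farther back than shut.
Start: joints at [-66.463, 4.979, 10.078, 95.1, 0, 90], TCP at [0.22, -0.504, 0.231] pointing down, gripper open.
Joint ranges: [-179.16, 179.16], [-48.56, 103.87], [-65.8, 70.77], [-126.05, 130.52], [-82.76, 87.17], [-180, 180]. Speed limits (degrees/s): [127.2, 127.2, 147.25, 180, 180, 180].

## Interface

Orientations are given as [roll, pitch, yaw] about the fixed x, y, z axes, in that order (R = Rz(yaw) Ry(pitch) Rx(roll)).
In Python, from workcell import bot gives the robot as it stands.
- The arm moves only by the tool play_rows, never from a script. Its argument "steps" is a list that holds one entry, the list of rows, each a list of 4 numbers: the shift along the tool's x, y, z in m, then the turn about the tool's z in rad. In form: [[[tx, ty, tz, yaw], ...]]. A call has exactly 5 rows; each row shifts and turns the commanded pose from where the row before left it, along the tool's axes as they then stand; what a row does not reach is not made up. A row lasts 1/12 s, in which the tool goes at most 41.7 mm and 7.16 degrees, less where a joint would pass 70% of its speed; a pose out of reach is approached as far as the arm can. A call is refused whole if a number of a shift passes 0.0417 or a number of a turn 0.125, either way. A call with a gripper value outside its range is refused whole. "gripper" is the finger opening in m, from 0 to 0.0854, set as the call begins (left out, the last holds). The fingers move at their own pace and stop on an object; "squeeze" is the grip in N (left out, the last holds). Time passes only in rows, so rows that do not move let the fingers close, or fill a call up. It gives the time, the measured TCP pose, the force, the opening and the grip force at its end, in the units of the state.
- bot.get_obs(): the state, without advancing time (a new reading comes with each control period).
- bot.camera(name): name is "side" or "top" or "wrist"; returns a dict with "img" (400x640x3 uint8, blue, green, red), "vfov" (degrees; the focal length in pixels is half the picture's height over the tangent of half this angle, whatever the lens; pixels are square), "cx", "cy" (the principal point, pixels), "xyz" and "attitude" of the camera in the world. Camera axes: x right, y down, z forward; pixel columns grow to the right and rows downward; lengths in m; the calibration is good to about 2 mm. A picture is of the moment at which its call begins. There is no depth.
- bot.job_done(): hands the job in; it is judged then, once.
The state is a dict: "time": time; "q": joint angles; "qd": joint speeds; "joint_efforts": joint torques, N m; "ee_pos": TCP position; "tcp_rot": TCP orientation; "wrist_force": force on the tool from outside, world axes, zero at the start; "torque": the same for the moment, N m; "opening": finger opening in m; "grasp_force": force on a finger pad.
Only numpy, scipy, OpenCV 4.12 (cv2) and the standard library are available. Lean on these libraries where they do the work, as an engineer would, in place of code of your own. Each camera call takes 0.05 s, during which the arm holds its last target. There are 200 camera calls.

## Working session

There is one attempt and no reset: what is moved stays moved. The work goes in short steps, Python scripts to look and compute and a tool call to move; the robot and the scene stay as the last step left them, time stands still between calls to the robot, and variables do not carry over. Pictures are saved under pics/ and viewed, at most 10 in all, crops included, and the job is handed in when it is done.

Besides the shell and the picture viewer there is one more tool, called after "Call:" in YAML: its name, and indented under it one key for each argument. play_rows: Moves the arm, as the interface text tells. Its arguments: {"type":"object","properties":{"steps":{"type":"array","items":{"type":"array","items":{"type":"array","items":{"type":"number"}}}},"gripper":{"type":"number"},"squeeze":{"type":"number"}},"required":["steps"]}

```bash
mkdir -p pics; ls; cat > h.py <<'E'
import numpy as np, cv2
from workcell import bot
from scipy.spatial.transform import Rotation as R
def cam(n,save=None):
    c=bot.camera(n)
    if save: cv2.imwrite('pics/'+save,c['img'])
    return c
def rot(c):
    a=np.array(c['attitude'],float)
    return a if a.shape==(3,3) else R.from_euler('xyz',a,degrees=True).as_matrix()
def ray(c,u,v,z):
    f=200/np.tan(np.radians(c['vfov'])/2)
    d=rot(c)@np.array([(u-c['cx'])/f,(v-c['cy'])/f,1]); p=np.array(c['xyz'])
    return p+d*(z-p[2])/d[2]
def proj(c,P):
    f=200/np.tan(np.radians(c['vfov'])/2)
    q=rot(c).T@(np.array(P)-np.array(c['xyz'])); return q[:2]/q[2]*f+[c['cx'],c['cy']]
E
python3 - <<'E'
from h import *
for n in('top','side'):
    c=cam(n,n+'0.png'); print(n,c['vfov'],c['cx'],c['cy'],c['xyz'],c['attitude'])
print(bot.get_obs())
E
```

```text
pics
top 48.25714087403996 315.6357329161465 189.56539186898584 [ 0.33316631 -0.08572963  1.22381816] [-168.63254603   -1.55746342  -89.3042422 ]
side 48.45817048104253 321.4048194276182 203.00605204322008 [0.05082208 0.60937956 0.60445972] [-120.14480882   -1.17097935 -142.61530027]
{'time': 0.1, 'q': array([-6.64633542e+01,  5.00630641e+00,  1.00378607e+01,  9.51002439e+01,
       -5.86993557e-04,  8.99995150e+01]), 'qd': array([-0.15047285, -0.0051914 ,  0.09967382, -0.05739897,  0.00218294,
        0.0612708 ]), 'joint_efforts': array([-2.46812915e-04, -5.21563697e+01,  4.65650833e+01,  1.60935649e-02,
        4.39128951e-05, -3.01852005e-06]), 'ee_pos': array([ 0.2195441 , -0.50404234,  0.23065958]), 'tcp_rot': array([-1.79931310e+02,  5.86411639e-04,  2.35371315e+01]), 'wrist_force': array([ 0.24328161, -1.56852191,  0.76704994]), 'torque': array([-0.02204295, -0.05311999,  0.01105429]), 'grasp_force': 0.0, 'opening': 0.08547529368211045}
```

View pics/top0.png

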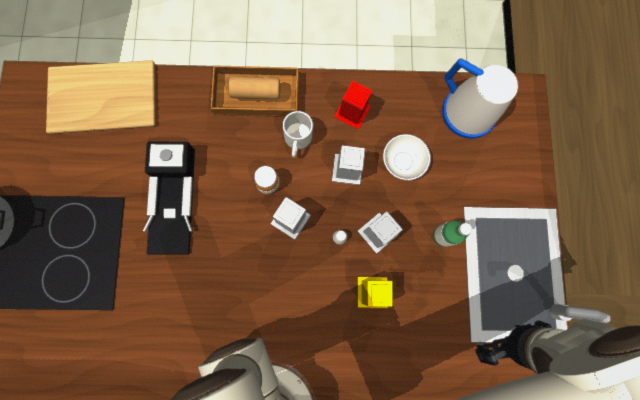

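View pics/side0.png

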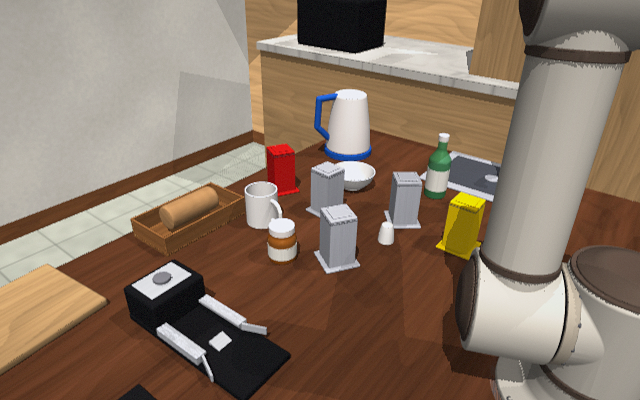

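The top view shows three grey tins at about (349,165), (291,217) and (380,232). The red one at (353,105) and the yellow one at (377,292) are excluded by colour. The dock lies at (169,200), with its end block up at (169,158) and its apron at (168,238). Next is one enlarged crop to confirm this.

```bash
python3 - <<'E'
from h import *
c=cam('top'); im=c['img']
hsv=cv2.cvtColor(im,cv2.COLOR_BGR2HSV)
m=((hsv[...,1]<60)&(hsv[...,2]>70)).astype(np.uint8)
roi=np.zeros_like(m); roi[135:265,135:415]=1; m&=roi
n,l,s,ce=cv2.connectedComponentsWithStats(m)
for i in range(1,n):
    if s[i,4]>60:
        cn=cv2.findContours((l==i).astype(np.uint8),0,1)[0][0]
        print('grey',s[i],cv2.minAreaRect(cn), cv2.approxPolyDP(cn,3,True).reshape(-1,2).tolist())
b=((hsv[...,2]<45)&(roi>0)).astype(np.uint8); b[:,210:]=0
cn=max(cv2.findContours(b,0,1)[0],key=cv2.contourArea)
print('black',cv2.approxPolyDP(cn,3,True).reshape(-1,2).tolist())
cr=im[130:310,140:410]; cv2.imwrite('pics/crop1.png',cv2.resize(cr,None,fx=2.9,fy=2.9,interpolation=cv2.INTER_CUBIC))
cv2.imwrite('pics/topraw.png',im)
E
```

```text
grey [284 135  28  22 343] ((297.5, 145.5), (21.0, 27.0), 90.0) [[284, 135], [293, 156], [311, 138]]
grey [ 383  135   32   45 1219] ((398.5, 157.0), (44.0, 31.0), 90.0) [[398, 135], [384, 148], [384, 163], [394, 176], [414, 179], [414, 136]]
grey [148 143  36  24 791] ((165.6070098876953, 155.00381469726562), (34.62078094482422, 23.163803100585938), 2.0454084873199463) [[150, 144], [149, 166], [182, 166], [182, 144]]
grey [ 332  145   33   40 1043] ((348.26153564453125, 164.40771484375), (29.644298553466797, 37.21041488647461), 7.125016689300537) [[342, 145], [340, 153], [335, 154], [332, 180], [359, 184], [364, 148]]
grey [254 166  23  22 384] ((265.0, 176.0), (21.21320343017578, 21.21320343017578), 45.0) [[262, 166], [254, 178], [260, 186], [267, 187], [276, 175], [271, 167]]
grey [143 176  15  55 406] ((151.15357971191406, 203.19454956054688), (10.16518783569336, 55.14906692504883), 6.709837436676025) [[156, 176], [149, 178], [149, 218], [143, 230], [155, 214]]
grey [181 176  11  56 434] ((186.0, 203.5), (55.0, 10.0), 90.0) [[189, 176], [183, 177], [181, 215], [191, 231], [187, 219]]
grey [271 197  39  42 981] ((289.9230651855469, 217.6153564453125), (31.61791229248047, 32.172611236572266), 33.6900634765625) [[285, 197], [271, 224], [295, 238], [309, 214]]
grey [163 208  13  11 139] ((169.0, 213.0), (10.0, 12.0), 90.0) [[163, 209], [164, 218], [175, 217], [174, 208]]
grey [ 358  212   45   41 1053] ((380.0396423339844, 230.2740936279297), (30.065675735473633, 36.23148727416992), 49.76364517211914) [[387, 212], [376, 214], [358, 230], [375, 252], [402, 229]]
grey [333 230  14  14 158] ((339.5, 236.5), (13.0, 13.0), 90.0) [[336, 231], [335, 242], [345, 241], [346, 233]]
black [[148, 142], [146, 172], [158, 177], [148, 253], [188, 253], [190, 232], [179, 211], [181, 179], [184, 175], [193, 176], [194, 149], [180, 142], [185, 146], [181, 168], [149, 168], [149, 144], [168, 142]]
```

View pics/crop1.png

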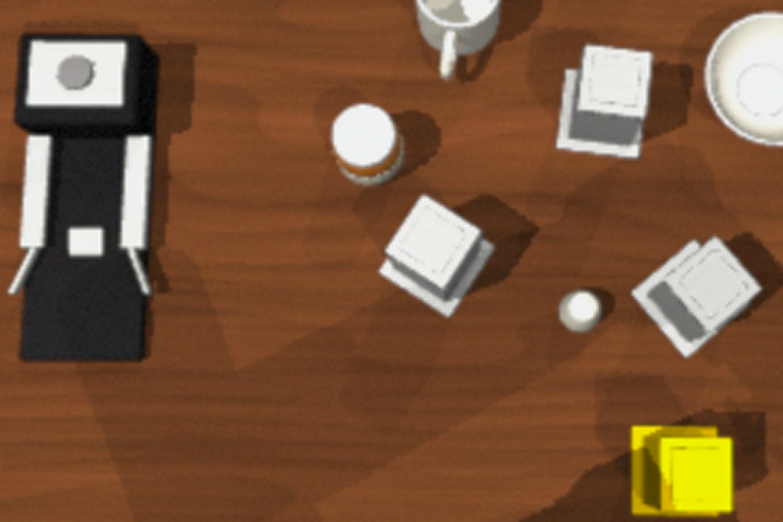

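The crop confirms three grey tins. Their lid centres in full-frame pixels are about (352,157), (290,213) and (385,228). The dock's apron edge runs from (147,253) to (189,254). I cast these onto planes at the known heights.

```bash
python3 - <<'E'
from h import *
c=cam('top')
F=lambda p,z: ray(c,140+(p[0]+.5)/2.9-.5,130+(p[1]+.5)/2.9-.5,z)[:2]
T={'1':([(585,45),(651,52),(643,110),(579,104)],[(567,70),(557,149),(638,157)]),
'2':([(427,194),(481,236),(440,287),(387,245)],[(493,245),(448,314),(380,270)]),
'3':([(715,237),(761,288),(707,332),(664,281)],[(632,292),(687,354),(759,289)])}
for k,(t,f) in T.items():
    t=np.array([F(p,.126) for p in t]); f=np.array([F(p,.006 if 1 else 0) for p in f])
    e=np.roll(t,-1,0)-t
    print(k,'top',t.mean(0).round(4),np.linalg.norm(e,axis=1).round(3),np.degrees(np.arctan2(e[:,1],e[:,0])).round(1)%90)
    e2=np.diff(f,axis=0); print('  foot',((f[0]+f[2])/2).round(4),np.linalg.norm(e2,axis=1).round(3),np.degrees(np.arctan2(e2[:,1],e2[:,0])).round(1)%90)
D={'apL':((20,358),.014),'apR':((143,359),.014),'blkTL':((22,35),.076),'blkTR':((141,36),.076),'blkBL':((16,124),.076),'blkBR':((132,133),.076),
'lipL0':((28,136),.029),'lipL1':((22,246),.029),'lipLi0':((51,136),.029),'lipLi1':((43,246),.029),'lipRi0':((126,136),.029),'lipRi1':((121,246),.029),'lipRo0':((150,137),.029),'lipRo1':((148,247),.029),'cL':((69,229),.019),'cR':((102,228),.019),'cLb':((71,255),.016),'cRb':((103,254),.016)}
for k,(p,z) in D.items(): print(k,F(p,z).round(4))
for n,p,z in (('salt',(580,308),.05),('jam',(364,135),.085),('mug',(458,5),.09)): print(n,F(p,z).round(3))
E
```

```text
1 top [ 0.6422 -0.2036] [0.059 0.054 0.056 0.054] [84.9 81.9 85.6 84.5]
  foot [ 0.6399 -0.2045] [0.08  0.079] [83.2 85.3]
2 top [ 0.495  -0.0482] [0.059 0.056 0.058 0.056] [52.8 52.4 52.5 53.7]
  foot [ 0.4964 -0.0472] [0.078 0.077] [58.  58.1]
3 top [ 0.461  -0.2862] [0.058 0.061 0.056 0.059] [41.7 39.  40.1 41. ]
  foot [ 0.4688 -0.2926] [0.077 0.093] [41.8 41.8]
apL [0.3965 0.3322]
apR [0.3971 0.2201]
blkTL [0.6859 0.3342]
blkTR [0.6872 0.2261]
blkBL [0.6022 0.3323]
blkBR [0.5958 0.228 ]
lipL0 [0.6019 0.3373]
lipL1 [0.498 0.334]
lipLi0 [0.6023 0.316 ]
lipLi1 [0.4983 0.3148]
lipRi0 [0.6036 0.2462]
lipRi1 [0.4994 0.2435]
lipRo0 [0.603  0.2238]
lipRo1 [0.4989 0.2186]
cL [0.516  0.2955]
cR [0.5174 0.265 ]
cLb [0.492  0.2926]
cRb [0.4934 0.2632]
salt [ 0.446 -0.18 ]
jam [0.596 0.018]
mug [ 0.718 -0.064]
```

Call:
play_rows:
  steps:
    - [[0,0,0,-0.1],[0,0,0,-0.1],[0,0,0,-0.105],[0.01,0,0,0],[0.02,0,0,0]]
  gripper: 0.085

```text
time: 0.62
ee_pos: [0.2418, -0.4848, 0.2309]
tcp_rot: [-180.0, 0.0, 40.7]
wrist_force: [0.7, 0.5, 0.4]
opening: 0.085
grasp_force: 0.0
```

Call:
play_rows:
  steps:
    - [[0.03,0,0,0],[0.03,0,0,0],[0.03,0,0,0],[0.03,0,0,0],[0.03,0,0,0]]

```text
time: 1.03
ee_pos: [0.3566, -0.3845, 0.2313]
tcp_rot: [180.0, -0.0, 40.8]
wrist_force: [-0.5, 0.0, -0.2]
opening: 0.0847
grasp_force: 0.0
```

Call:
play_rows:
  steps:
    - [[0.03,0,0,0],[0.03,0,0,0],[0.025,0,0,0],[0,0,0,0],[0,0,0,0]]

```text
time: 1.45
ee_pos: [0.4205, -0.329, 0.2311]
tcp_rot: [-180.0, 0.0, 41.0]
wrist_force: [0.1, 0.3, -0.2]
opening: 0.0851
grasp_force: 0.0
```

```bash
cat >> h.py <<'E'
def need(x,y,z,yaw):
    o=bot.get_obs(); p=o['ee_pos']; r=o['tcp_rot']; a=np.radians(yaw); d=np.array([x,y,z])-p
    t=(r[2]-yaw+180)%360-180
    print('t',round(o['time'],2),'pos',p.round(4),'rot',r.round(2),'q',o['q'].round(1),'need tool xyz (after turn)',(d[0]*np.cos(a)+d[1]*np.sin(a)).round(4),(d[0]*np.sin(a)-d[1]*np.cos(a)).round(4),(-d[2]).round(4),'turn',np.radians(t).round(4),'F',o['wrist_force'].round(2))
E
python3 - <<'E'
from h import *
need(.463,-.288,.080,41)
c=cam('wrist','w1.png'); print(c['xyz'],c['attitude'],c['vfov'])
E
```

```text
t 1.45 pos [ 0.4205 -0.329   0.2311] rot [-179.97    0.     40.99] q [-38.    2.8   7.7  95.    0.  101. ] need tool xyz (after turn) 0.059 -0.003 0.1511 turn -0.0001 F [ 0.11  0.26 -0.22]
[ 0.47068861 -0.28481461  0.37513087] [ 1.64605946e+02  1.92044792e-02 -4.90610725e+01] 66.96187194432255
```

View pics/w1.png

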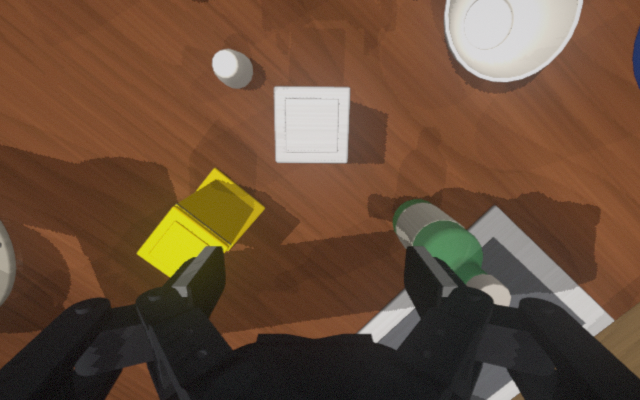

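The wrist view shows the tin's lid square to the tool, spanning about (275,87) to (349,163). The soap bottle is to the right and the yellow look-alike to the left.

```bash
python3 - <<'E'
from h import *
c=cam('wrist'); 
P=np.array([ray(c,*p,.126) for p in((275,87),(350,87),(348,163),(275,163))])[:,:2]
print(P.round(4),P.mean(0))
m=P.mean(0); need(m[0],m[1],.080,41)
E
```

```text
[[ 0.4665 -0.2483]
 [ 0.5046 -0.2923]
 [ 0.46   -0.3312]
 [ 0.4204 -0.2855]] [ 0.46286931 -0.28930781]
t 1.55 pos [ 0.4194 -0.3302  0.2312] rot [-1.7999e+02  1.0000e-02  4.0920e+01] q [-38.2   2.8   7.7  95.   -0.  100.9] need tool xyz (after turn) 0.0597 -0.0024 0.1512 turn -0.0014 F [-0.5  -0.36  0.35]
```

Call:
play_rows:
  steps:
    - [[0.03,-0.002,0,0],[0.029,0,0,0],[0,0,0.015,0],[0,0,0.03,0],[0,0,0.03,0]]

```text
time: 1.97
ee_pos: [0.4629, -0.2909, 0.1563]
tcp_rot: [179.9, -0.0, 40.9]
wrist_force: [-0.3, -0.1, 0.1]
opening: 0.0847
grasp_force: 0.0
```

Call:
play_rows:
  steps:
    - [[0,0,0.03,0],[0,0,0.026,0],[0,0,0.02,0],[0,0,0,0],[0,0,0,0]]

```text
time: 2.38
ee_pos: [0.4617, -0.2905, 0.08]
tcp_rot: [-179.9, 0.0, 40.9]
wrist_force: [0.0, -0.4, 0.4]
opening: 0.085
grasp_force: 0.0
```

Call:
play_rows:
  steps:
    - [[0,0,0,0],[0,0,0,0],[0,0,0,0],[0,0,0,0],[0,0,0,0]]
  gripper: 0.05
  squeeze: 50

```text
time: 2.8
ee_pos: [0.4633, -0.2906, 0.0824]
tcp_rot: [179.9, -0.0, 41.0]
wrist_force: [-3.4, 2.1, 7.2]
opening: 0.0596
grasp_force: 54.7
```

Call:
play_rows:
  steps:
    - [[0,0,0,0],[0,0,0,0],[0,0,0,0],[0,0,0,0],[0,0,0,0]]

```text
time: 3.22
ee_pos: [0.4633, -0.2906, 0.0824]
tcp_rot: [179.9, -0.0, 41.0]
wrist_force: [-2.7, 0.9, 7.1]
opening: 0.0595
grasp_force: 54.7
```

Call:
play_rows:
  steps:
    - [[0,0,-0.005,0],[0,0,-0.01,0],[0,0,-0.01,0],[0,0,0,0],[0,0,0,0]]

```text
time: 3.63
ee_pos: [0.4633, -0.2904, 0.1062]
tcp_rot: [179.9, -0.0, 41.0]
wrist_force: [-0.0, -0.0, -5.5]
opening: 0.0596
grasp_force: 55.8
```

Call:
play_rows:
  steps:
    - [[0,0,0,0],[0,0,0,0],[0,0,0,0],[0,0,0,0],[0,0,0,0]]

```text
time: 4.05
ee_pos: [0.4627, -0.29, 0.105]
tcp_rot: [-180.0, 0.0, 41.0]
wrist_force: [0.1, 0.4, -5.0]
opening: 0.0596
grasp_force: 55.8
```

Call:
play_rows:
  steps:
    - [[0,0,0,0],[0,0,0,0],[0,0,0,0],[0,0,0,0],[0,0,0,0]]

```text
time: 4.47
ee_pos: [0.4628, -0.2901, 0.1053]
tcp_rot: [-180.0, -0.0, 41.0]
wrist_force: [-0.8, 0.1, -5.7]
opening: 0.0598
grasp_force: 55.8
```

5.4 N hangs from the gripper, about 0.55 kg, where a light tin would show at most 2.9 N. So this is the full one. I'll lift it clear, turn it 140° so the fingers end up on the rail's sides, and carry it across.

Call:
play_rows:
  steps:
    - [[0,0,-0.015,0],[0,0,-0.03,0],[0,0,-0.04,0],[0,0,-0.035,0],[0,0,-0.02,0]]
  squeeze: 60

```text
time: 4.88
ee_pos: [0.4633, -0.2904, 0.2497]
tcp_rot: [179.7, -0.1, 41.0]
wrist_force: [1.3, 0.3, -4.9]
opening: 0.0594
grasp_force: 68.8
```

Call:
play_rows:
  steps:
    - [[0,0,0,-0.06],[0,0,0,-0.12],[0,0,0,-0.12],[0,0,0,-0.12],[0,0,0,-0.12]]

```text
time: 5.3
ee_pos: [0.4628, -0.2901, 0.2454]
tcp_rot: [180.0, 0.0, 72.3]
wrist_force: [0.1, -0.7, -6.6]
opening: 0.0595
grasp_force: 68.6
```

Call:
play_rows:
  steps:
    - [[0,0,0,-0.12],[0,0,0,-0.12],[0,0,0,-0.12],[0,0,0,-0.12],[0,0,0,-0.12]]

```text
time: 5.72
ee_pos: [0.4628, -0.2901, 0.2453]
tcp_rot: [180.0, 0.0, 106.7]
wrist_force: [0.1, 0.5, -5.8]
opening: 0.0596
grasp_force: 68.6
```

Call:
play_rows:
  steps:
    - [[0,0,0,-0.12],[0,0,0,-0.12],[0,0,0,-0.12],[0,0,0,-0.12],[0,0,0,-0.12]]

```text
time: 6.13
ee_pos: [0.4628, -0.2901, 0.2453]
tcp_rot: [180.0, 0.0, 141.0]
wrist_force: [0.0, 0.2, -5.9]
opening: 0.0596
grasp_force: 68.6
```

Call:
play_rows:
  steps:
    - [[0,0,0,-0.12],[0,0,0,-0.12],[0,0,0,-0.12],[0,0,0,-0.12],[0,0,0,-0.12]]

```text
time: 6.55
ee_pos: [0.4628, -0.2901, 0.2453]
tcp_rot: [-180.0, 0.0, 175.4]
wrist_force: [-0.3, -1.1, -5.9]
opening: 0.059
grasp_force: 68.6
```

Call:
play_rows:
  steps:
    - [[0,0,0,-0.06],[0,0,0,-0.04],[0,0,0,0],[0,0.01,0,0],[0,0.02,0,0]]

```text
time: 6.97
ee_pos: [0.4623, -0.2607, 0.2448]
tcp_rot: [-180.0, -0.0, -179.4]
wrist_force: [0.1, -0.8, -4.9]
opening: 0.0595
grasp_force: 68.5
```

```bash
python3 - <<'E'
from h import *
need(.4355,.2775,.245,181.2)
E
```

```text
t 6.97 pos [ 0.4623 -0.2607  0.2448] rot [-1.7999e+02 -3.0000e-02 -1.7939e+02] q [-29.4   2.7   9.1  96.5  -0.  -30. ] need tool xyz (after turn) 0.0155 0.5387 -0.0002 turn -0.0103 F [ 0.09 -0.78 -4.95]
```

Call:
play_rows:
  steps:
    - [[0.003,0.03,0,0],[0.003,0.03,0,0],[0.003,0.03,0,0],[0.003,0.03,0,0],[0.003,0.03,0,0]]

```text
time: 7.38
ee_pos: [0.4446, -0.1086, 0.2454]
tcp_rot: [180.0, 0.0, -179.3]
wrist_force: [0.8, 0.1, -6.1]
opening: 0.0595
grasp_force: 68.6
```

Call:
play_rows:
  steps:
    - [[0,0.03,0,0],[0,0.03,0,0],[0,0.03,0,0],[0,0.03,0,0],[0,0.03,0,0]]

```text
time: 7.8
ee_pos: [0.4425, 0.0415, 0.2456]
tcp_rot: [180.0, 0.0, -179.3]
wrist_force: [1.7, -0.4, -6.3]
opening: 0.0594
grasp_force: 68.6
```

Call:
play_rows:
  steps:
    - [[0,0.03,0,0],[0,0.03,0,0],[0,0.03,0,0],[0,0.03,0,0],[0,0.03,0,0]]

```text
time: 8.22
ee_pos: [0.4402, 0.1914, 0.2456]
tcp_rot: [180.0, 0.0, -179.3]
wrist_force: [0.0, 0.9, -5.7]
opening: 0.0593
grasp_force: 68.6
```

Call:
play_rows:
  steps:
    - [[0,0.03,0,0],[0,0.03,0,0],[0,0.02,0,-0.01],[0,0.01,0,0],[0,0,0,0]]

```text
time: 8.63
ee_pos: [0.439, 0.2815, 0.2449]
tcp_rot: [180.0, -0.0, -178.5]
wrist_force: [0.3, -1.7, -5.3]
opening: 0.0594
grasp_force: 69.0
```

```bash
python3 - <<'E'
from h import *
need(.4355,.2775,.245,181.2)
t=cam('top','t2.png'); s=cam('side','s2.png'); w=cam('wrist','w2.png'); print(s['xyz'],s['attitude'])
im=np.vstack([cv2.resize(t['img'][120:280,100:356],(640,400)),]); 
a=cv2.resize(t['img'][120:290,110:300],(380,340),interpolation=3); b=cv2.resize(w['img'],(416,260)); 
o=np.zeros((600,800,3),np.uint8); o[:340,:380]=a; o[:260,384:]=b; o[270:600,390:790]=cv2.resize(s['img'],(400,330)); cv2.imwrite('pics/m2.png',o)
E
```

```text
t 8.63 pos [0.439  0.2815 0.2449] rot [ 1.7999e+02 -3.0000e-02 -1.7855e+02] q [32.7  1.4  7.8 96.5  0.  31.2] need tool xyz (after turn) 0.0035 -0.0039 -0.0001 turn 0.0044 F [ 0.34 -1.69 -5.25]
[0.05082208 0.60937956 0.60445972] [-120.14480882   -1.17097935 -142.61530027]
```

View pics/m2.png

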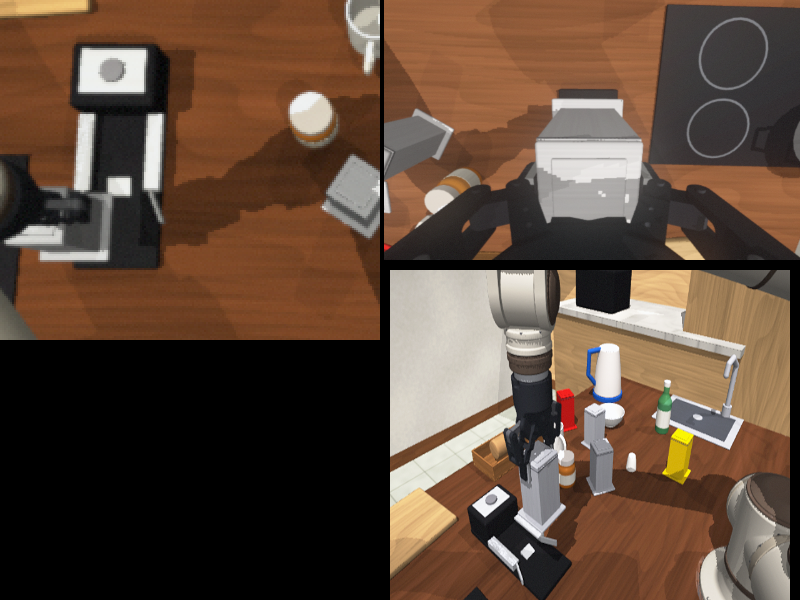

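The tin hangs upright and square over the apron, and the other two tins still stand. Before lowering I'll refine the rail's line from the lip edges in the first top picture.

```bash
python3 - <<'E'
from h import *
g=cv2.imread('pics/topraw.png').astype(float)
c=cam('top')
g0=g.min(axis=2)  # white vs black/wood
def edge(rows,lo,hi,sgn,z,ch):
    P=[]
    for v in rows:
        r=ch[v,lo:hi]; a,b=r.min(),r.max(); th=(a+b)/2
        k=[i for i in range(len(r)-1) if sgn*(r[i+1]-th)>0>=sgn*(r[i]-th)]
        if k:
            i=k[0]; P.append(ray(c,lo+i+(th-r[i])/(r[i+1]-r[i]),v,z)[:2])
    P=np.array(P); f=np.polyfit(P[:,0],P[:,1],1); res=P[:,1]-np.polyval(f,P[:,0]); k=abs(res)<.0015
    f=np.polyfit(P[k,0],P[k,1],1); print(len(P),k.sum(),'yaw',np.degrees(np.arctan(f[0])).round(2),'y@.4355,.5,.6',np.polyval(f,[.4355,.5,.6]).round(4))
edge(range(181,212),140,155,1,.029,g0)   # left outer (+56)
edge(range(181,212),175,187,1,.029,g0)   # right inner (-36)
edge(range(181,212),186,200,-1,.029,g0)  # right outer (-56) base side
edge(range(237,251),138,156,-1,.014,g[...,2]) # plate left
edge(range(237,251),181,198,1,.014,g[...,2])  # plate right
n=c['img'] 
E
```

```text
31 31 yaw 1.01 y@.4355,.5,.6 [0.3354 0.3365 0.3383]
31 31 yaw 0.79 y@.4355,.5,.6 [0.2437 0.2446 0.246 ]
31 31 yaw 0.93 y@.4355,.5,.6 [0.2215 0.2225 0.2242]
14 14 yaw 1.8 y@.4355,.5,.6 [0.3342 0.3362 0.3394]
14 14 yaw -0.34 y@.4355,.5,.6 [0.2161 0.2157 0.2151]
```

Call:
play_rows:
  steps:
    - [[0.004,-0.002,0,0.009],[0,0,0.03,0],[0,0,0.03,0],[0,0,0.03,0],[0,0,0.025,0]]

```text
time: 9.25
ee_pos: [0.4352, 0.2763, 0.1285]
tcp_rot: [-180.0, -0.0, -179.2]
wrist_force: [-1.0, 1.2, -6.0]
opening: 0.0591
grasp_force: 72.3
```

Call:
play_rows:
  steps:
    - [[0,0,0.015,0],[0,0,0.01,0],[0,0,0,0],[0,0,0,0],[0,0,0,0]]

```text
time: 9.67
ee_pos: [0.4363, 0.2777, 0.1069]
tcp_rot: [179.9, 0.1, -179.2]
wrist_force: [0.3, -0.1, -5.2]
opening: 0.0596
grasp_force: 72.2
```

```bash
python3 - <<'E'
from h import *
need(.4355,.279,.0965,180.95)
E
```

```text
t 9.67 pos [0.4363 0.2777 0.1069] rot [ 1.7993e+02  1.1000e-01 -1.7916e+02] q [32.5 -0.3 -9.1 81.  -0.  31.6] need tool xyz (after turn) 0.0008 0.0014 0.0104 turn -0.0019 F [ 0.28 -0.12 -5.24]
```

Call:
play_rows:
  steps:
    - [[0,0.001,0.003,0],[0,0,0.003,0],[0,0,0.002,0],[0,0,0.001,0],[0,0,0.001,0]]

```text
time: 10.08
ee_pos: [0.4359, 0.2786, 0.0965]
tcp_rot: [180.0, 0.1, -179.1]
wrist_force: [-4.4, -5.4, 11.4]
opening: 0.0594
grasp_force: 74.0
```

Call:
play_rows:
  steps:
    - [[0,0,0.001,0],[0,0,0,0],[0,0,0,0],[0,0,0,0],[0,0,0,0]]

```text
time: 10.5
ee_pos: [0.4359, 0.2785, 0.0965]
tcp_rot: [179.9, 0.1, -179.1]
wrist_force: [-5.0, -5.1, 12.2]
opening: 0.0595
grasp_force: 73.8
```

```bash
python3 - <<'E'
from h import *
need(.4355,.279,.0965,180.95)
s=cam('side'); t=cam('top')
o=np.zeros((600,800,3),np.uint8); o[:,:400]=cv2.resize(t['img'][135:270,110:200],(400,600),interpolation=3)
o[:400,400:]=cv2.resize(s['img'][200:400,100:300],(400,400),interpolation=3); cv2.imwrite('pics/m3.png',o)
E
```

```text
t 10.5 pos [0.4359 0.2785 0.0965] rot [ 1.7995e+02  1.1000e-01 -1.7913e+02] q [ 32.6  -0.1 -10.1  79.9  -0.   31.7] need tool xyz (after turn) 0.0004 0.0005 -0.0 turn -0.0014 F [-4.96 -5.09 12.22]
```

View pics/m3.png

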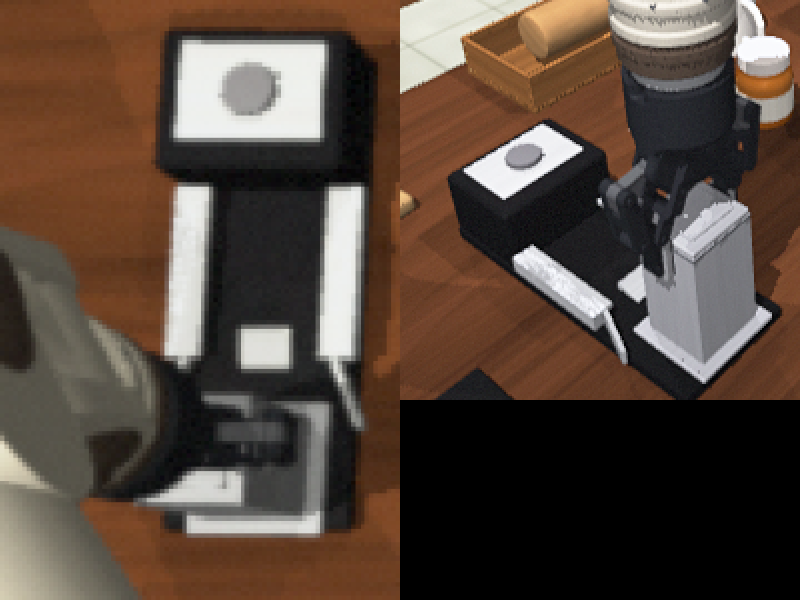

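The tin stands on the apron between the guides, square and centred to about 1 mm. I'll ease off the down pressure and slide it in.

Call:
play_rows:
  steps:
    - [[0,0,-0.001,0],[-0.003,0,0,0],[-0.006,0,0,0],[-0.006,0,0,0],[-0.006,0,0,0]]

```text
time: 11.02
ee_pos: [0.4566, 0.279, 0.0965]
tcp_rot: [180.0, 0.0, -179.1]
wrist_force: [-16.7, -9.1, 33.2]
opening: 0.0594
grasp_force: 76.4
```

Call:
play_rows:
  steps:
    - [[-0.006,0,0,0],[-0.006,0,0,0],[-0.006,0,0,0],[0,0,0,0],[0,0,0,0]]

```text
time: 11.43
ee_pos: [0.4752, 0.2795, 0.0967]
tcp_rot: [179.9, 0.1, -179.1]
wrist_force: [-4.3, -1.4, 7.7]
opening: 0.0591
grasp_force: 74.2
```

```bash
python3 - <<'E'
from h import *
need(.563,.2812,.0965,180.95)
print(bot.get_obs()['torque'])
E
```

```text
t 11.43 pos [0.4752 0.2795 0.0967] rot [ 1.7993e+02  7.0000e-02 -1.7913e+02] q [30.5  4.5 -5.3 80.1  0.  29.6] need tool xyz (after turn) -0.0878 0.0002 0.0002 turn -0.0014 F [-4.29 -1.36  7.68]
[-0.14133876  0.71930162  0.02678817]
```

Call:
play_rows:
  steps:
    - [[-0.006,0,0,0],[-0.008,0,0,0],[-0.008,0,0,0],[-0.008,0,0,0],[-0.008,0,0,0]]

```text
time: 11.85
ee_pos: [0.5135, 0.2801, 0.0989]
tcp_rot: [179.9, 0.2, -179.1]
wrist_force: [-5.8, -4.4, 19.2]
opening: 0.0593
grasp_force: 75.1
```

Call:
play_rows:
  steps:
    - [[-0.008,0,0,0],[-0.008,0,0,0],[-0.008,0,0,0],[-0.006,0,0,0],[0,0,0,0]]

```text
time: 12.27
ee_pos: [0.5401, 0.2804, 0.0944]
tcp_rot: [180.0, -0.4, -179.1]
wrist_force: [-15.3, -0.1, 2.6]
opening: 0.0592
grasp_force: 71.7
```

```bash
python3 - <<'E'
from h import *
need(.563,.2812,.0965,180.95)
E
```

```text
t 12.27 pos [0.5401 0.2804 0.0944] rot [ 179.99   -0.4  -179.06] q [27.3 12.8  3.8 81.3  0.2 26.4] need tool xyz (after turn) -0.0229 0.0005 -0.0021 turn -0.0002 F [-15.28  -0.05   2.63]
```

```bash
python3 - <<'E'
from h import *
s=cam('side'); t=cam('top'); o=bot.get_obs(); print(o['wrist_force'],o['torque'],o['ee_pos'],o['tcp_rot'])
o=np.zeros((600,800,3),np.uint8); o[:,:350]=cv2.resize(t['img'][135:270,120:199],(350,600),interpolation=3)
o[:450,350:]=cv2.resize(s['img'][210:400,110:300],(450,450),interpolation=3); cv2.imwrite('pics/m4.png',o)
E
```

```text
[-15.66690549   0.15752082   1.87289137] [0.10233036 3.14905016 0.12793917] [0.53996299 0.28038595 0.09451427] [ 179.99868486   -0.36523182 -179.05248593]
```

View pics/m4.png

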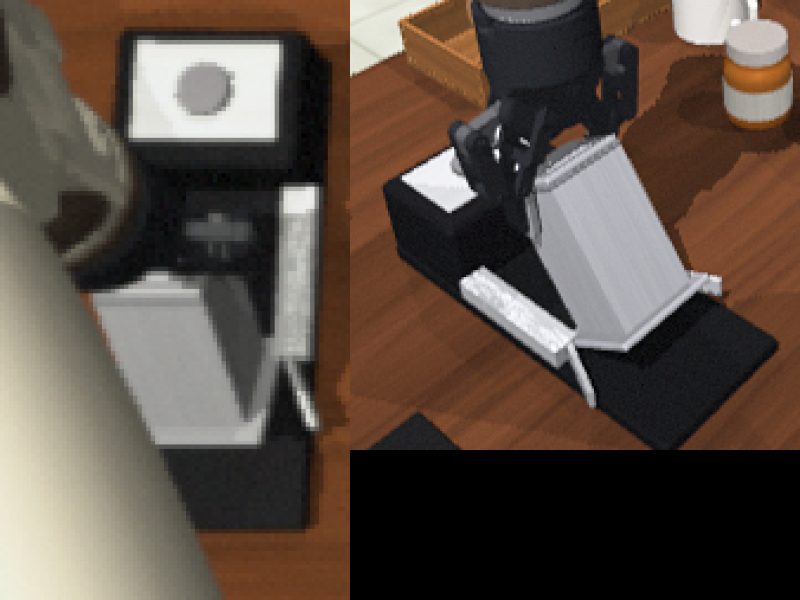

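The picture shows the tin has pitched forward about the pads, roughly 25°, with its foot held up at the mouth/catch. I'll back up gently so it comes upright. Then I'll regrip on its front and back faces, a grip that can't pivot in pitch.

Call:
play_rows:
  steps:
    - [[0.004,0,0,0],[0.006,0,0,0],[0.006,0,0,0],[0.006,0,0,0],[0.006,0,0,0]]

```text
time: 12.78
ee_pos: [0.5173, 0.2801, 0.0981]
tcp_rot: [179.9, 0.4, -179.2]
wrist_force: [3.8, -1.2, 10.1]
opening: 0.0594
grasp_force: 74.3
```

Call:
play_rows:
  steps:
    - [[0.006,0,0,0],[0.006,0,0,0],[0.004,0,0,0],[0,0,0,0],[0,0,0,0]]

```text
time: 13.2
ee_pos: [0.5003, 0.28, 0.0977]
tcp_rot: [179.9, 0.3, -179.1]
wrist_force: [1.5, -1.4, 9.5]
opening: 0.0595
grasp_force: 74.5
```

```bash
python3 - <<'E'
from h import *
s=cam('side'); t=cam('top'); o=bot.get_obs(); print(o['wrist_force'],o['torque'],o['ee_pos'],o['tcp_rot'])
o=np.zeros((600,800,3),np.uint8); o[:,:350]=cv2.resize(t['img'][135:270,120:199],(350,600),interpolation=3)
o[:450,350:]=cv2.resize(s['img'][210:400,110:300],(450,450),interpolation=3); cv2.imwrite('pics/m5.png',o)
E
```

```text
[ 0.97115835 -1.19903318  9.67787613] [-0.38429079 -0.61436059 -0.01182425] [0.50038782 0.27999415 0.09771035] [ 179.89948281    0.31055832 -179.14895815]
```

View pics/m5.png

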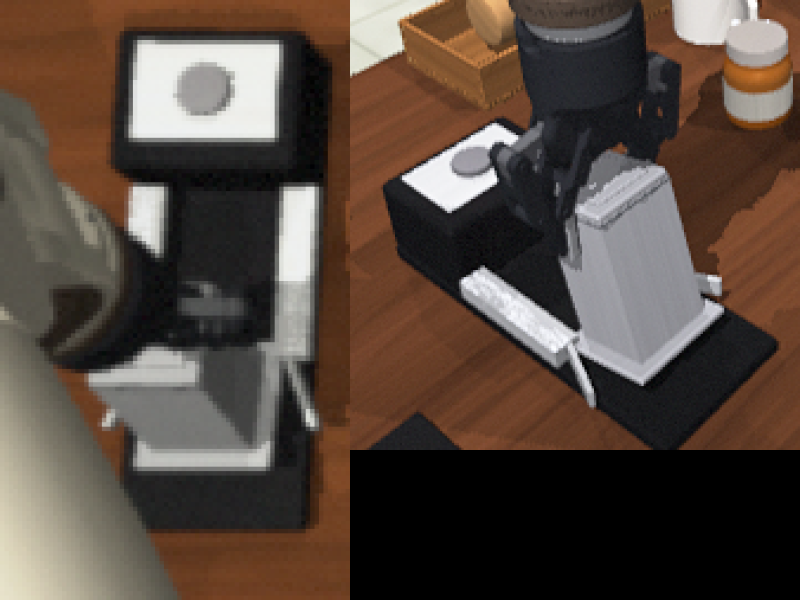

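The tilt is down to about 8°, within the self-righting range. I'll loosen the grip while dragging it back onto the apron, then release.

Call:
play_rows:
  steps:
    - [[0,0,0,0],[0.004,0,0,0],[0.006,0,0,0],[0.006,0,0,0],[0.006,0,0,0]]
  squeeze: 20

```text
time: 13.72
ee_pos: [0.4793, 0.2799, 0.0976]
tcp_rot: [179.9, 0.4, -179.2]
wrist_force: [6.9, 0.7, 6.2]
opening: 0.0592
grasp_force: 74.3
```

Call:
play_rows:
  steps:
    - [[0.006,0,0,0],[0.006,0,0,0],[0.004,0,0,0],[0,0,0,0],[0,0,0,0]]

```text
time: 14.13
ee_pos: [0.4625, 0.2797, 0.0976]
tcp_rot: [179.9, 0.3, -179.1]
wrist_force: [1.7, -0.3, 9.2]
opening: 0.0593
grasp_force: 74.5
```

```bash
python3 - <<'E'
from h import *
t=cam('top','t6.png'); s=cam('side','s6.png'); w=cam('wrist','w6.png'); o=bot.get_obs(); print(o['wrist_force'],o['torque'],o['ee_pos'],o['tcp_rot'],o['opening'])
im=t['img'].min(axis=2)
for u in range(155,176,4):
    col=im[225:262,u]; print(u,col.tolist())
E
```

```text
[ 2.08362447 -0.21806492  8.99147133] [-0.0891792  -0.87110081  0.01658714] [0.46250097 0.27966667 0.09759233] [ 179.87194123    0.31535024 -179.14383892] 0.05959158758059406
155 [11, 19, 18, 40, 108, 179, 189, 187, 171, 185, 189, 184, 142, 112, 117, 117, 119, 116, 116, 117, 117, 118, 116, 116, 114, 138, 181, 190, 188, 169, 82, 34, 31, 33, 28, 28, 25]
159 [22, 21, 20, 24, 74, 176, 186, 183, 163, 184, 187, 185, 139, 113, 116, 118, 116, 115, 116, 115, 115, 113, 114, 115, 117, 138, 181, 189, 188, 171, 81, 38, 35, 27, 30, 32, 32]
163 [30, 22, 22, 28, 66, 103, 111, 154, 150, 140, 130, 126, 116, 109, 116, 117, 116, 117, 116, 115, 114, 116, 114, 114, 118, 138, 181, 189, 190, 169, 82, 35, 34, 28, 31, 30, 28]
167 [41, 27, 23, 27, 49, 59, 61, 61, 60, 60, 63, 62, 60, 60, 61, 72, 91, 108, 115, 116, 115, 116, 113, 114, 117, 138, 183, 191, 189, 170, 82, 36, 33, 31, 28, 31, 33]
171 [29, 25, 21, 49, 60, 64, 62, 60, 59, 61, 62, 59, 60, 61, 62, 63, 63, 66, 64, 71, 90, 109, 115, 115, 117, 138, 184, 192, 188, 170, 81, 36, 29, 31, 34, 30, 30]
175 [15, 8, 21, 37, 63, 64, 66, 65, 64, 63, 67, 66, 66, 68, 64, 66, 66, 63, 65, 63, 66, 66, 69, 71, 94, 140, 193, 201, 203, 173, 82, 35, 29, 28, 30, 29, 33]
```

Call:
play_rows:
  steps:
    - [[-0.004,0,0,0],[-0.006,0,0,0],[-0.006,0,0,0],[-0.004,0,0,0],[0,0,0,0]]

```text
time: 14.7
ee_pos: [0.481, 0.2799, 0.0969]
tcp_rot: [179.9, 0.1, -179.1]
wrist_force: [-5.2, 0.3, 9.9]
opening: 0.0592
grasp_force: 74.6
```

Call:
play_rows:
  steps:
    - [[0,0,0,0],[0,0,0,0],[0,0,0,0],[0,0,0,0],[0,0,0,0]]
  gripper: 0.06
  squeeze: 20

```text
time: 15.12
ee_pos: [0.4808, 0.2796, 0.0956]
tcp_rot: [180.0, 0.0, -179.1]
wrist_force: [-1.4, 2.0, 4.6]
opening: 0.0602
grasp_force: 2.9
```

Call:
play_rows:
  steps:
    - [[0,0,0,0],[0,0,0,0],[0,0,0,0],[0,0,0,0],[0,0,0,0]]
  gripper: 0.061

```text
time: 15.53
ee_pos: [0.4806, 0.279, 0.0951]
tcp_rot: [-180.0, -0.0, -179.1]
wrist_force: [0.2, 0.2, -0.3]
opening: 0.0611
grasp_force: 0.0
```

```bash
python3 - <<'E'
from h import *
t=cam('top','t7.png');o=bot.get_obs(); print(o['wrist_force'],o['torque'],o['ee_pos'],o['opening'],o['grasp_force'])
im=t['img'].min(axis=2)
for u in range(155,176,8):
    col=im[215:262,u]; print(u,col.tolist())
E
```

```text
[0.53713303 0.37445916 0.36908094] [ 0.04931973 -0.01434764  0.02497802] [0.48060898 0.27904906 0.09510243] 0.06071960754645539 0.0
155 [13, 11, 14, 16, 21, 19, 24, 33, 71, 180, 202, 201, 182, 201, 206, 207, 209, 206, 206, 204, 206, 207, 207, 209, 208, 205, 205, 208, 208, 211, 179, 202, 208, 199, 133, 97, 130, 198, 210, 205, 123, 55, 31, 32, 27, 30, 31]
163 [27, 19, 20, 22, 23, 19, 21, 31, 55, 126, 195, 204, 204, 205, 199, 204, 204, 202, 200, 207, 214, 217, 214, 207, 203, 202, 197, 195, 186, 183, 180, 176, 167, 152, 98, 92, 125, 199, 213, 204, 149, 64, 37, 31, 32, 28, 31]
171 [43, 37, 31, 22, 20, 24, 52, 60, 41, 24, 37, 89, 68, 59, 63, 61, 62, 61, 61, 60, 58, 58, 62, 64, 66, 64, 61, 62, 63, 59, 61, 62, 61, 61, 60, 66, 105, 196, 209, 209, 200, 94, 37, 29, 27, 32, 32]
```

Call:
play_rows:
  steps:
    - [[0,0,0,0],[0,0,0,0],[0,0,0,0],[0,0,-0.01,0],[0,0,-0.02,0]]
  gripper: 0.085

```text
time: 16.0
ee_pos: [0.4796, 0.2786, 0.1239]
tcp_rot: [-179.9, -0.2, -179.1]
wrist_force: [0.5, 0.2, 0.5]
opening: 0.085
grasp_force: 0.0
```

Call:
play_rows:
  steps:
    - [[0,0,-0.03,0],[0,0,-0.03,0],[0,0,-0.03,0],[0,0,-0.03,0],[0,0,0,0.1]]

```text
time: 16.42
ee_pos: [0.4817, 0.2798, 0.2525]
tcp_rot: [179.7, 0.4, 175.2]
wrist_force: [0.8, 1.6, 1.0]
opening: 0.0849
grasp_force: 0.0
```

Call:
play_rows:
  steps:
    - [[0,0,0,0.12],[0,0,0,0.12],[0,0,0,0.12],[0,0,0,0.12],[0,0,0,0.12]]

```text
time: 16.83
ee_pos: [0.4806, 0.2792, 0.2462]
tcp_rot: [180.0, 0.0, 140.4]
wrist_force: [0.2, 0.3, -0.3]
opening: 0.0849
grasp_force: 0.0
```

Call:
play_rows:
  steps:
    - [[0,0,0,0.12],[0,0,0,0.12],[0,0,0,0.12],[0,0,0,0.12],[0,0,0,0.12]]

```text
time: 17.25
ee_pos: [0.4806, 0.2792, 0.2462]
tcp_rot: [180.0, -0.0, 106.0]
wrist_force: [-0.4, 0.2, -0.1]
opening: 0.0854
grasp_force: 0.0
```

Call:
play_rows:
  steps:
    - [[0,0,0,0.12],[0,0,0,0.12],[0,-0.01,0,0.031],[-0.02,-0.017,0,0],[-0.02,-0.018,0,0]]

```text
time: 17.67
ee_pos: [0.4358, 0.2382, 0.2454]
tcp_rot: [-180.0, 0.0, 90.9]
wrist_force: [0.2, -0.4, 0.6]
opening: 0.085
grasp_force: 0.0
```

Call:
play_rows:
  steps:
    - [[-0.02,0,0,0],[0,0,0,0],[0,0,0,0],[0,0,0,0],[0,0,0,0]]

```text
time: 18.08
ee_pos: [0.4368, 0.2188, 0.2454]
tcp_rot: [180.0, -0.0, 90.9]
wrist_force: [0.5, 0.2, -0.8]
opening: 0.0848
grasp_force: 0.0
```

```bash
python3 - <<'E'
from h import *
need(.436,.279,.1,90.95)
w=cam('wrist'); t=cam('top')
o=np.zeros((600,800,3),np.uint8); o[:400,:640]=w['img']
o[400:,:240]=cv2.resize(t['img'][160:280,110:254],(240,200)); cv2.imwrite('pics/w8.png',o)
E
```

```text
t 18.08 pos [0.4368 0.2188 0.2454] rot [ 1.800e+02 -1.000e-02  9.087e+01] q [ 26.6  -3.1   3.5  96.6   0.  115.7] need tool xyz (after turn) 0.0602 0.0002 0.1454 turn -0.0013 F [ 0.47  0.22 -0.76]
```

View pics/w8.png

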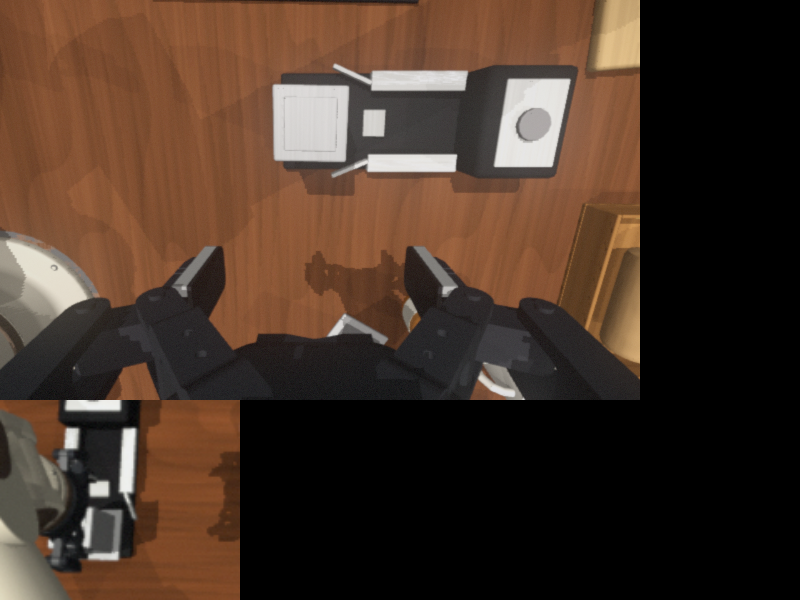

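The wrist view shows the tin upright on the apron, with its lid from about (274,86) to (349,161), and the lips at rows 71–90 and 155–172. I'll measure the tin and the rail's centre line from here.

```bash
python3 - <<'E'
from h import *
c=cam('wrist'); g=c['img'].min(axis=2).astype(float)
P=np.array([ray(c,*p,.140) for p in((274,86),(349,86),(347,161),(275,161))])[:,:2]
print('lid',P.mean(0).round(4)); m=P.mean(0)
for a,b in((0,1),(3,2)):
    e=P[b]-P[a]; print(np.degrees(np.arctan2(e[1],e[0])).round(2),np.linalg.norm(e).round(4))
def edge(cols,lo,hi,sgn):
    Q=[]
    for u in cols:
        r=g[lo:hi,u]; th=(r.min()+r.max())/2
        k=[i for i in range(len(r)-1) if sgn*(r[i+1]-th)>0>=sgn*(r[i]-th)]
        if k: i=k[0]; Q.append(ray(c,u,lo+i+(th-r[i])/(r[i+1]-r[i]),.029)[:2])
    Q=np.array(Q); f=np.polyfit(Q[:,0],Q[:,1],1); print('yaw',np.degrees(np.arctan(f[0])).round(2),np.polyval(f,[.436,.5,.56]).round(4)); return f
fs=[edge(range(378,450),62,80,1),edge(range(378,450),80,98,-1),edge(range(378,450),145,162,1),edge(range(378,450),162,180,-1)]
print('centre outer/inner',np.mean([np.polyval(fs[i],[.436,.5,.56]) for i in(0,3)],0).round(4),np.mean([np.polyval(fs[i],[.436,.5,.56]) for i in(1,2)],0).round(4))
print('lip ends x',[ray(c,u,v,.029)[:2].round(4) for u,v in((372,80),(368,163))],'catch step',ray(c,385,123,.02)[:2].round(4), 'catch near',ray(c,363,123,.015)[:2].round(4))
need(m[0],m[1],.0965,90.95)
E
```

```text
lid [0.4328 0.2794]
0.84 0.0581
0.84 0.0595
yaw 0.92 [0.3347 0.3357 0.3366]
yaw 0.99 [0.3139 0.315  0.3161]
yaw 0.85 [0.2429 0.2438 0.2447]
yaw 0.81 [0.2218 0.2227 0.2235]
centre outer/inner [0.2782 0.2792 0.2801] [0.2784 0.2794 0.2804]
lip ends x [array([0.4989, 0.3257]), array([0.5001, 0.2329])] catch step [0.5189 0.2793] catch near [0.4937 0.2789]
t 18.23 pos [0.4366 0.2187 0.2451] rot [-1.7997e+02  1.0000e-02  9.0900e+01] q [ 26.6  -3.1   3.4  96.6   0.  115.7] need tool xyz (after turn) 0.0607 -0.0028 0.1486 turn -0.0009 F [-0.79 -0.05  1.07]
```

Call:
play_rows:
  steps:
    - [[0.02,-0.003,0,0],[0.02,0,0,0],[0.02,0,0,0],[0,0,0.01,0],[0,0,0.03,0]]

```text
time: 18.65
ee_pos: [0.4337, 0.28, 0.2077]
tcp_rot: [179.7, -0.2, 91.0]
wrist_force: [0.5, 0.4, 0.9]
opening: 0.085
grasp_force: 0.0
```

Call:
play_rows:
  steps:
    - [[0,0,0.03,0],[0,0,0.03,0],[0,0,0.03,0],[0,0,0.02,0],[0,0,0.007,0]]

```text
time: 19.07
ee_pos: [0.431, 0.2769, 0.0842]
tcp_rot: [-179.7, 0.2, 90.9]
wrist_force: [-0.6, -0.3, 0.9]
opening: 0.0851
grasp_force: 0.0
```

Call:
play_rows:
  steps:
    - [[0,0,0,0],[0,0,0,0],[0,0,0,0],[0,0,0,0],[0,0,0,0]]
  gripper: 0.05
  squeeze: 110

```text
time: 19.48
ee_pos: [0.4332, 0.2785, 0.0898]
tcp_rot: [179.9, -0.1, 90.9]
wrist_force: [-2.5, -0.8, 4.4]
opening: 0.0589
grasp_force: 119.8
```

Call:
play_rows:
  steps:
    - [[0,0,0,0],[0,0,0,0],[0,0,0,0],[0,0,0,0],[0,0,0,0]]

```text
time: 19.9
ee_pos: [0.4332, 0.2786, 0.0898]
tcp_rot: [179.9, -0.1, 90.9]
wrist_force: [-1.7, -1.0, 6.2]
opening: 0.0592
grasp_force: 119.9
```

```bash
python3 - <<'E'
from h import *
need(.5635,.2803,.088,90.95)
E
```

```text
t 19.9 pos [0.4332 0.2786 0.0898] rot [ 1.7989e+02 -7.0000e-02  9.0870e+01] q [ 32.7  -0.3 -11.   79.2  -0.  121.9] need tool xyz (after turn) -0.0004 0.1303 0.0018 turn -0.0015 F [-1.67 -1.01  6.17]
```

Call:
play_rows:
  steps:
    - [[-0.001,0,-0.0005,0],[0,0.003,0,0],[0,0.005,0,0],[0,0.005,0,0],[0,0.005,0,0]]

```text
time: 20.32
ee_pos: [0.45, 0.2777, 0.0899]
tcp_rot: [-179.9, -0.1, 90.9]
wrist_force: [-8.8, -0.2, 11.0]
opening: 0.0587
grasp_force: 120.4
```

Call:
play_rows:
  steps:
    - [[0,0.005,0,0],[0,0.005,0,0],[0,0.005,0,0],[0,0.005,0,0],[0,0.002,0,0]]

```text
time: 20.73
ee_pos: [0.472, 0.278, 0.0899]
tcp_rot: [-179.9, -0.1, 90.9]
wrist_force: [-12.1, -0.1, 12.6]
opening: 0.0591
grasp_force: 120.6
```

Call:
play_rows:
  steps:
    - [[0,0.003,0,0],[0,0.003,0,0],[0,0.003,0,0],[0,0.003,0,0],[0,0.003,0,0]]

```text
time: 21.15
ee_pos: [0.4869, 0.2782, 0.0899]
tcp_rot: [-179.9, -0.1, 90.9]
wrist_force: [-9.1, 0.1, 9.4]
opening: 0.0587
grasp_force: 120.6
```

```bash
python3 - <<'E'
from h import *
need(.5635,.2803,.088,90.95); print(bot.get_obs()['torque'])
E
```

```text
t 21.15 pos [0.4869 0.2782 0.0899] rot [-1.7993e+02 -5.0000e-02  9.0890e+01] q [ 2.970e+01  6.100e+00 -4.400e+00  7.960e+01  1.000e-01  1.188e+02] need tool xyz (after turn) 0.0008 0.0766 0.0019 turn -0.001 F [-9.1   0.08  9.43]
[-0.03072162  1.95933649  0.0277779 ]
```

Call:
play_rows:
  steps:
    - [[0.0005,0.003,0,0],[0,0.004,0,0],[0,0.004,0,0],[0,0.004,0,0],[0,0.004,0,0]]

```text
time: 21.57
ee_pos: [0.5059, 0.279, 0.0899]
tcp_rot: [-179.9, -0.1, 90.9]
wrist_force: [-9.1, 0.6, 10.9]
opening: 0.0588
grasp_force: 120.6
```

Call:
play_rows:
  steps:
    - [[0,0.004,0,0],[0,0.004,0,0],[0,0.004,0,0],[0,0.004,0,0],[0,0.004,0,0]]

```text
time: 21.98
ee_pos: [0.5259, 0.2793, 0.0899]
tcp_rot: [-179.9, -0.1, 90.9]
wrist_force: [-9.1, -0.4, 10.4]
opening: 0.0591
grasp_force: 120.6
```

```bash
python3 - <<'E'
from h import *
need(.5635,.2803,.088,90.95); print(bot.get_obs()['torque'])
E
```

```text
t 21.98 pos [0.5259 0.2793 0.0899] rot [-1.7992e+02 -5.0000e-02  9.0890e+01] q [2.79e+01 1.08e+01 9.00e-01 8.02e+01 1.00e-01 1.17e+02] need tool xyz (after turn) 0.0004 0.0376 0.0019 turn -0.001 F [-9.09 -0.42 10.4 ]
[ 0.00465177  2.19482573 -0.00432883]
```

Smooth, with a steady 9 N. Continuing to near the stop.

Call:
play_rows:
  steps:
    - [[0,0.004,0,0],[0,0.004,0,0],[0,0.004,0,0],[0,0.004,0,0],[0,0.004,0,0]]

```text
time: 22.4
ee_pos: [0.5459, 0.2797, 0.0899]
tcp_rot: [-179.9, -0.1, 90.9]
wrist_force: [-8.7, 0.5, 10.0]
opening: 0.0588
grasp_force: 120.4
```

Call:
play_rows:
  steps:
    - [[0,0.004,0,0],[0,0.003,0,0],[0,0.003,0,0],[0,0.002,0,0],[0,0,0,0]]

```text
time: 22.82
ee_pos: [0.5583, 0.2798, 0.0899]
tcp_rot: [-180.0, -0.1, 90.9]
wrist_force: [-6.5, 0.5, 8.8]
opening: 0.0593
grasp_force: 120.4
```

Call:
play_rows:
  steps:
    - [[0,0.001,0,0],[0,0.001,0,0],[0,0.001,0,0],[0,0.001,0,0],[0,0,0,0]]

```text
time: 23.23
ee_pos: [0.562, 0.2798, 0.0899]
tcp_rot: [-179.9, -0.0, 90.9]
wrist_force: [-7.1, -1.1, 8.8]
opening: 0.0587
grasp_force: 120.5
```

Call:
play_rows:
  steps:
    - [[0,0.001,0,0],[0,0.001,0,0],[0,0.001,0,0],[0,0.001,0,0],[0,0,0,0]]

```text
time: 23.65
ee_pos: [0.5645, 0.2799, 0.09]
tcp_rot: [-179.8, -0.0, 90.9]
wrist_force: [-15.5, -0.2, 14.0]
opening: 0.0587
grasp_force: 121.1
```

Call:
play_rows:
  steps:
    - [[0,0.001,0,0],[0,0.001,0,0],[0,0.001,0,0],[0,0,0,0],[0,0,0,0]]

```text
time: 24.07
ee_pos: [0.5651, 0.2798, 0.0902]
tcp_rot: [-179.5, -0.0, 91.0]
wrist_force: [-26.6, -2.6, 20.7]
opening: 0.059
grasp_force: 121.7
```

Against the stop, at 27 N. I'll tug back slightly to feel for the catch, then push home again.

Call:
play_rows:
  steps:
    - [[0,-0.003,0,0],[0,-0.003,0,0],[0,-0.003,0,0],[0,-0.001,0,0],[0,0,0,0]]

```text
time: 24.48
ee_pos: [0.5608, 0.2798, 0.0898]
tcp_rot: [179.8, -0.0, 90.8]
wrist_force: [5.1, 1.1, 6.8]
opening: 0.0587
grasp_force: 119.9
```

Call:
play_rows:
  steps:
    - [[0,0.003,0,0],[0,0.003,0,0],[0,0.002,0,0],[0,0.001,0,0],[0,0,0,0]]

```text
time: 24.9
ee_pos: [0.5649, 0.2798, 0.0901]
tcp_rot: [-179.6, -0.0, 90.9]
wrist_force: [-21.3, -1.5, 22.9]
opening: 0.0589
grasp_force: 122.0
```

Call:
play_rows:
  steps:
    - [[0,-0.002,-0.0005,0],[0,0,0,0],[0,0,0,0],[0,0,0,0],[0,0,0,0]]

```text
time: 25.32
ee_pos: [0.5645, 0.2798, 0.0901]
tcp_rot: [-179.8, -0.0, 90.9]
wrist_force: [-11.4, -0.4, 14.6]
opening: 0.0591
grasp_force: 120.7
```

Call:
play_rows:
  steps:
    - [[0,0,0,0],[0,0,0,0],[0,0,0,0],[0,0,0,0],[0,0,0,0]]
  gripper: 0.085
  squeeze: 30

```text
time: 25.73
ee_pos: [0.5666, 0.2795, 0.0889]
tcp_rot: [-180.0, 0.0, 90.8]
wrist_force: [0.0, -0.3, -0.2]
opening: 0.085
grasp_force: 0.0
```

Call:
play_rows:
  steps:
    - [[0,0,-0.01,0],[0,0,-0.02,0],[0,0,-0.03,0],[0,0,-0.03,0],[0,0,-0.03,0]]

```text
time: 26.15
ee_pos: [0.5664, 0.2795, 0.2113]
tcp_rot: [180.0, -0.0, 90.9]
wrist_force: [-0.1, -1.1, 0.9]
opening: 0.0849
grasp_force: 0.0
```

Call:
play_rows:
  steps:
    - [[-0.02,0,-0.02,0],[-0.02,-0.03,0,0],[-0.02,-0.03,0,0],[0,-0.02,0,0],[0,0,0,0]]

```text
time: 26.57
ee_pos: [0.4851, 0.2175, 0.2315]
tcp_rot: [179.9, -0.0, 90.8]
wrist_force: [-0.3, -0.0, -0.0]
opening: 0.0851
grasp_force: 0.0
```

```bash
python3 - <<'E'
from h import *
w=cam('wrist'); s=cam('side'); t=cam('top')
need(.5,.28,.24,90.9)
for p in ((.493,.279,.014),(.518,.279,.021),(.565,.28,.14)): print(p,proj(w,p).round(0),proj(s,p).round(0))
o=np.zeros((600,800,3),np.uint8); u,v=proj(w,(.53,.28,.05)).astype(int); print(u,v)
x0=max(0,min(640-200,u-100)); y0=max(0,min(250,v-75))
o[:330,:440]=cv2.resize(w['img'][y0:y0+150,x0:x0+200],(440,330),interpolation=3)
o[:360,440:]=cv2.resize(s['img'][240:400,110:270],(360,360),interpolation=3)
o[335:,:425]=cv2.resize(t['img'],(425,265)); cv2.imwrite('pics/f.png',o)
E
```

```text
t 26.72 pos [0.488  0.2187 0.2301] rot [ 1.7992e+02 -3.0000e-02  9.0870e+01] q [ 24.1   2.8   7.6  94.8  -0.  113.3] need tool xyz (after turn) 0.0611 0.013 -0.0099 turn -0.0006 F [-0.55  0.48  0.71]
(0.493, 0.279, 0.014) [322. 122.] [225. 345.]
(0.518, 0.279, 0.021) [344. 122.] [215. 335.]
(0.565, 0.28, 0.14) [422. 124.] [188. 270.]
358 121
```

View pics/f.png

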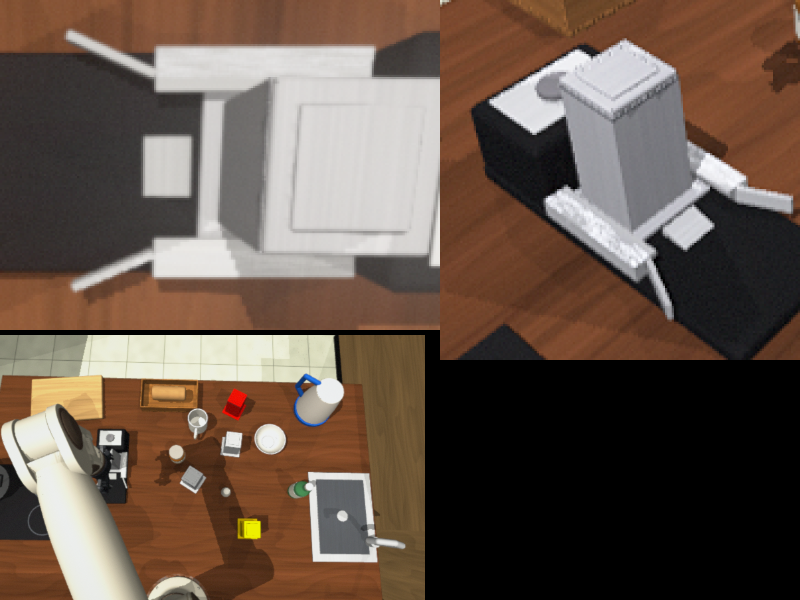

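The tin sits under the lips against the block. The catch shows whole behind its foot (crop 143–191, foot edge at 200), so it is up and there is only the small play gap. The other things stand where they were, so I'm handing in.

```bash
python3 -c "
from workcell import bot
print(bot.job_done())"
```

```text
the job is handed in; nothing more can be done
None
```

I slid the full tin (about 0.55 kg by feel) home on the rail, the catch looks up behind it, and I let go and handed the job in at about 27 s. On the first try it pitched forward at the mouth, so I set it upright, regripped and slid it in. The two light tins and everything else were not touched.

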